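# Slide a thin sample plate out over the warmer's edge and load it into the imager

## Task

Slide the thin steel sample plate along its channel on the warmer until its end nearest the robot sticks out well over the front edge (do not let it tip off), then take it by the overhanging end, lift it off and load it into the imager's carriage: lay it flat between the two guides, slide its far end under the clamp lip until it is fully home against the stop, and let go. Press and push gently, with no more than about 15 N, do not drop the plate, and do not disturb the two vials standing on the warmer or the bottle between the instruments.

Things in the scene. Friction and masses are not known exactly. Their poses are not given: they have to be found in the camera images.
- warmer: Fixed low white bench module. Origin on the table under its channel's middle; x to its rear, z up. Flat top at z 55 mm, x -100 (front edge, sheer) to +78 mm, then a rear housing rising 20 mm; y -50 to +110 mm. The channel runs along x between two ribs 4 mm wide, 6 mm high, inner faces at y -33 and +33 mm, from x -90 to +75 mm, open at the front.
- warmer_edge (a point): Middle of the warmer's front top edge, at the channel's open end (axes as the warmer's). Up to 65 mm (half its length) of the plate may overhang here before it tips off; 40 to 48 mm leaves room for the fingers. The ribs keep fingers from the plate's long sides; out past the edge both are free.
- plate_center (a point): Centre of the loose steel plate, 130 (x) by 60 (y) by 2.5 mm, 0.1 to 0.2 kg, dark spots on top, lying in the channel, near end 9 to 46 mm behind the front edge. It slides easily (friction 0.25 to 0.35); fingertips hold it better, so pressing down with 5 to 12 N drags it. All is hard: 1 mm of travel too far can make 20 N, so feel for contact slowly.
- imager: Fixed grey instrument with a dark carriage in front. Origin on the table under the carriage; x into the instrument, z up. Carriage floor at z 50 mm, x -35 (front edge, sheer) to +50 mm, 86 mm wide. Two guides 6 mm high and wide, inner faces at y -33 and +33 mm, from x -25 mm back. Stop: the housing's front at x 50 mm; housing 170 mm wide, 75 mm high.
- imager_home (a point): Where the plate's centre is when fully home (imager frame x -15, y 0, z 51.25 mm; axes as the imager's). The plate then overhangs the carriage front by 45 mm, so its near end can still be held by its long sides. Clamp lip: cross bar over the floor at imager x 36 to 50 mm, underside 11 mm, top 15 mm above the floor; the plate slides in below it.
- vial_a_center (a point): Centre of a loose small amber vial with blue cap, 12 mm diameter, 32 mm tall, standing on the warmer's top about 75 mm to the left (+y) of the channel's middle. Leave it standing.
- vial_b_center (a point): A second vial of the same kind, standing farther back on the warmer. Leave it standing.
- bottle: Loose small bottle, 40 mm diameter, 85 mm tall, standing between the two instruments; origin at the centre of its underside. Leave it.
Not all that is in view belongs to the job. Of the things shaped like the part that bears plate_center, the bare steel one is meant.

How it is judged:
By the outcome, as a careful person would: the job done as asked, in the order asked, and still so for the second after the job is handed in, with the robot touching nothing.
It also fails if it takes over 61 s, if anything falls off the work surface, if the arm or the gripper's body presses on something with over 40 N, if the wrist force passes 120 N, or if a joint passes its speed limit or range.

## Robot

A 6-joint arm with a two-finger parallel gripper is mounted at the origin on the work surface. World frame = base frame: x ahead of the robot, y to its left, z up, the work surface at z = 0. Lengths are in m, angles in rad, forces in N, time in s.
With the tool pointing down it reaches from about 0.275 to 0.875 m from the base axis. Payload 12.5 kg.
Tool frame: the origin (TCP) lies midway between the tips of the shut fingers; the grasp point (between the pads) lies 19 mm behind it (manip.grasp_offset is the z of the grasp point in the tool frame, in m); z points along the fingers, y is the direction in which the jaws open and shut (so a half turn about z gives the same grasp; the last joint's range is limited). The gripper opens to 85 mm and grips with 20 to 120 N. Pads are 22 mm wide; open, the fingers measure 114 mm over their backs; the gripper's body (76 mm by 85 mm) begins 54 mm behind the grasp point. The pads swing forward as they close: fully open they stand 13 mm farther back than shut.
Start: joints at [-1.372, 0.351, 1.652, -0, 1.139, -0.085], TCP at [0.154, -0.528, 0.231] pointing down, gripper open.
Joint ranges: [-2.75, 2.75], [-0.79, 2.1], [0.01, 2.65], [-1.57, 4.71], [0.07, 3.14], [-2.87, 2.87]. Speed limits (rad/s): [2.22, 2.22, 2.79, 3.14, 3.14, 3.14].

## Interface

Orientations are given as [roll, pitch, yaw] about the fixed x, y, z axes, in that order (R = Rz(yaw) Ry(pitch) Rx(roll)).
In Python, from plant import status, eyes, manip gives the robot as it stands. The module is installed in compiled form; this text tells all that it offers.
- The arm moves only by the tool jog_arm, never from a script. Its arguments are lists of equal length, an entry for each row: "hand": the opening, from -1 (shut) to 1 (fully open); "xyz": the shift along the tool's x, y, z normalised to -1 to 1, where 1 is 0.03 m, a list of three; "turn": the turn about the tool's z normalised to -1 to 1, where 1 is 0.12 rad. A call has exactly 10 rows; each row shifts and turns the commanded pose from where the row before left it, along the tool's axes as they then stand; what a row does not reach is not made up. A row lasts 1/12 s, in which the tool goes at most 41.7 mm and 7.16 degrees, less where a joint would pass 70% of its speed; a pose out of reach is approached as far as the arm can. A call with a number of a shift or a turn outside -1 to 1 is refused whole. A call with a gripper value outside its range is refused whole. The fingers move at their own pace and stop on an object; "squeeze" is the grip in N (left out, the last holds). Time passes only in rows, so rows that do not move let the fingers close, or fill a call up. It gives the time, the measured TCP pose, the force and the opening at its end, in the units of the state.
- status.get_obs(): the state, without advancing time (a new reading comes with each control period).
- eyes.camera(name): name is "scene" or "top" or "wrist"; returns a dict with "frame" (400x640x3 uint8, red, green, blue), "camera_matrix" (3x3 intrinsics, pixels), "R" (3x3) and "t" (3): a world point X has camera coordinates R X + t; the wrist camera has in their place "tool_from_camera" (4x4, takes a point from camera to tool coordinates, whose origin is the TCP and whose axes are the flange's). Camera axes: x right, y down, z forward; pixel columns grow to the right and rows downward; lengths in m; the calibration is good to about 2 mm. A picture is of the moment at which its call begins: read the wrist's pose just before it. There is no depth.
- manip.finish_job(): hands the job in, once; it reports no verdict.
The state is a dict: "time": time; "q": joint angles; "qd": joint speeds; "joint_torque": joint torques, N m; "eef_pos": TCP position; "eef_rot": TCP orientation; "contact_force": force on the tool from outside, world axes, zero at the start; "ft_torque": the same for the moment, N m; "finger_gap": opening from 0.0 (shut) to 1.0 (fully open).
Only numpy, scipy, OpenCV 4.12 (cv2) and the standard library are available. Lean on these libraries where they do the work, as an engineer would, in place of code of your own. Each camera call takes 0.05 s, during which the arm holds its last target. There are 200 camera calls.

## Working session

There is one attempt and no reset: what is moved stays moved. The work goes in short steps, Python scripts to look and compute and a tool call to move; the robot and the scene stay as the last step left them, time stands still between calls to the robot, and variables do not carry over. Pictures are saved under pics/ and viewed, about 8 in all and at most 12, crops included, and the job is handed in when it is done.

Besides the shell and the picture viewer there is one more tool, called after "Call:" as a command line: name --pt "numbers of a row" for each row, then --argument value for the rest. jog_arm: Moves the arm, as the interface text tells. Its arguments: {"type":"object","properties":{"hand":{"type":"array","items":{"type":"number"}},"xyz":{"type":"array","items":{"type":"array","items":{"type":"number"}}},"turn":{"type":"array","items":{"type":"number"}},"squeeze":{"type":"number"}},"required":["hand","xyz","turn"]}

```bash
mkdir -p pics; cat > h.py <<'E'
import numpy as np, cv2
from plant import status, eyes, manip
from scipy.spatial.transform import Rotation as Ro
def snap(n,f):
    o=status.get_obs(); c=eyes.camera(n); cv2.imwrite('pics/'+f,c['frame'][:,:,::-1])
    if n=='wrist':
        T=np.eye(4);T[:3,:3]=Ro.from_euler('xyz',o['eef_rot']).as_matrix();T[:3,3]=o['eef_pos']
        M=np.linalg.inv(T@c['tool_from_camera']); R,t=M[:3,:3],M[:3,3]
    else: R,t=c['R'],c['t']
    np.savez('pics/'+f[:-4]+'.npz',K=c['camera_matrix'],R=R,t=t)
    return c['frame']
def px(f,u,v,z):
    d=np.load('pics/'+f+'.npz');K,R,t=d['K'],d['R'],d['t']
    r=R.T@np.linalg.solve(K,[u,v,1]);C=-R.T@t
    return C+r*(z-C[2])/r[2]
def proj(f,X):
    d=np.load('pics/'+f+'.npz');p=d['K']@(d['R']@np.array(X)+d['t']);return p[:2]/p[2]
E
python3 - <<'E'
from h import *
o=status.get_obs()
for k in o: print(k,np.round(o[k],3))
print(manip.grasp_offset)
a=snap('top','top0.png');b=snap('scene','scene0.png')
E
```

```text
time 0.0
q [-1.372  0.351  1.652  0.     1.139 -0.085]
qd [ 0.001 -0.     0.    -0.002  0.001 -0.001]
joint_torque [-1.0000e-03 -5.0610e+01 -2.9141e+01 -0.0000e+00  5.0000e-03  0.0000e+00]
eef_pos [ 0.154 -0.528  0.231]
eef_rot [-3.14  -0.     0.284]
contact_force [ 0.379 -0.095  0.485]
ft_torque [ 0.043 -0.053  0.025]
finger_gap 1.0
-0.0187
```

View pics/top0.png

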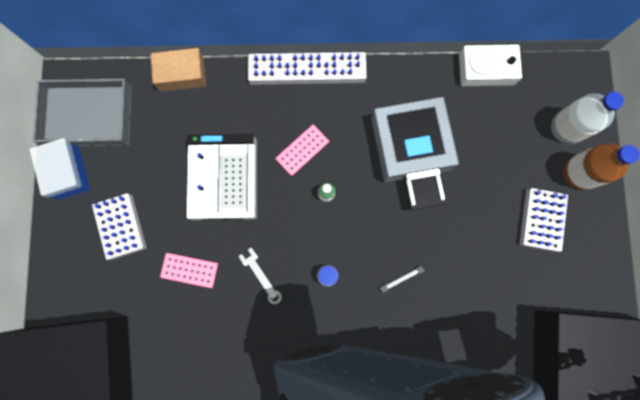

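View pics/scene0.png

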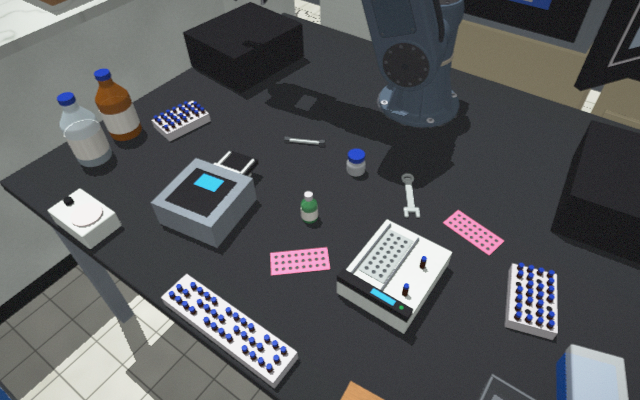

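The top view shows the warmer around (222,178), the imager around (415,140) with its carriage at (425,188), the bottle at (326,191), and vials at (200,156) and (200,188). The robot is at the bottom. I'll enlarge the warmer and the carriage.

```bash
python3 - <<'E'
from h import *
a=cv2.imread('pics/top0.png')
w=cv2.resize(a[125:225,180:265],None,fx=6,fy=6,interpolation=cv2.INTER_CUBIC)[:, :400*2]
i=cv2.resize(a[125:225,395:465],None,fx=6,fy=6,interpolation=cv2.INTER_CUBIC)
w=cv2.resize(a[128:224,180:262],None,fx=4.9,fy=4.9,interpolation=cv2.INTER_CUBIC)
i=cv2.resize(a[128:224,372:454+0],None,fx=4.9,fy=4.9,interpolation=cv2.INTER_CUBIC)
c=np.hstack([w,i])[:, :800];print(c.shape);cv2.imwrite('pics/c0.png',c)
for n,u,v,z in [('wFL',187,218,.055),('wFR',256,217,.055),('cFL',411,208,.05),('cFR',443,205,.05),('bot',326,188,.085)]:
  print(n,px('top0',u,v,z).round(3))
E
```

```text
(470, 800, 3)
wFL [0.512 0.343 0.055]
wFR [0.512 0.178 0.055]
cFL [ 0.529 -0.195  0.05 ]
cFR [ 0.535 -0.273  0.05 ]
bot [0.575 0.01  0.085]
```

View pics/c0.png

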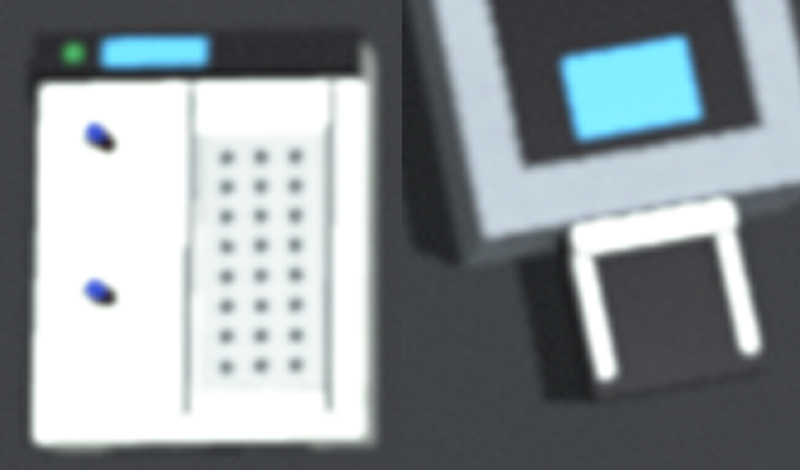

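The enlarged crop shows the plate's near end at (260,388) and the warmer's front edge at row 443, about 26 mm apart, with the warmer's yaw near 0. The carriage lip runs from (575,240) to (735,212), so the imager's yaw is about +10°. I'll head for the imager first and look closer with the wrist camera.

Call:
jog_arm --hand '[1,1,1,1,1,1,1,1,1,1]' --pt "1 -0.76 0" --pt "1 -0.76 0" --pt "1 -0.76 0" --pt "1 -0.76 0" --pt "1 -0.76 0" --pt "1 -0.76 0" --pt "1 -0.76 0" --pt "1 -0.76 0" --pt "1 -0.76 0" --pt "1 -0.76 0" --turn '[0.95,0,0,0,0,0,0,0,0,0]'

```text
time: 0.93
eef_pos: [0.4088, -0.2481, 0.2312]
eef_rot: [-3.141, 0.0, 0.17]
contact_force: [-0.7, -1.5, 0.3]
finger_gap: 0.999
```

```bash
python3 - <<'E'
from h import *
print(eyes.camera('wrist')['tool_from_camera'].round(3))
snap('wrist','w1.png')
o=status.get_obs();print(o['eef_pos'],o['eef_rot'],o['time'])
print(proj('w1',[.53,-.23,.05]))
E
```

```text
[[ 0.    -0.949 -0.314  0.08 ]
 [ 1.    -0.001  0.002 -0.001]
 [-0.002 -0.314  0.949 -0.142]
 [ 0.     0.     0.     1.   ]]
[ 0.41021491 -0.24647216  0.23110792] [-3.14078671e+00 -3.81609203e-04  1.74326197e-01] 1.0333
[326.68461086  61.01885551]
```

View pics/w1.png

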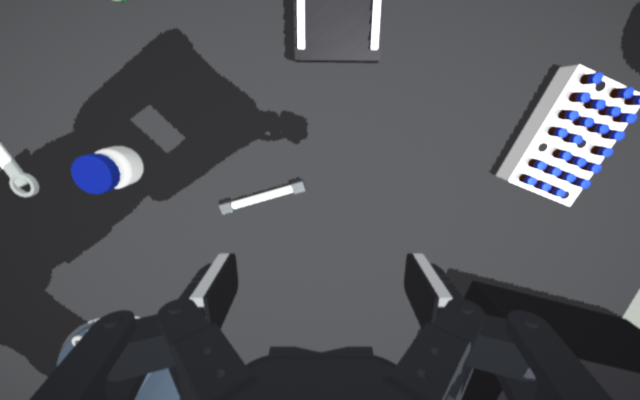

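The carriage front edge runs level along row 61 from (295,61) to (380,61), and the guide inner faces sit at about columns 305 and 371. So the imager's yaw is close to the tool's.

```bash
python3 - <<'E'
from h import *
a=px('w1',295,61,.05);b=px('w1',380.5,61,.05);print(a,b,np.linalg.norm(a-b))
g=px('w1',305.5,49,.056);h=px('w1',371,49,.056);print(g,h,np.linalg.norm(g-h))
g2=px('w1',306,3,.056);h2=px('w1',372,3,.056);print((g2-g),(h2-h),(g+h)/2,(g2+h2)/2)
d=a-b; y=np.arctan2(-d[0],d[1]);print('yaw',y,'mid',(a+b)/2)
im=cv2.imread('pics/w1.png');cv2.imwrite('pics/c1.png',cv2.resize(im[0:80,270:410],None,fx=5,fy=5,interpolation=cv2.INTER_CUBIC))
E
```

```text
[ 0.52451994 -0.19840809  0.05      ] [ 0.53935659 -0.2836649   0.05      ] 0.0865381397138188
[ 0.53628315 -0.20760479  0.056     ] [ 0.54731135 -0.27096337  0.056     ] 0.0643112041079951
[0.03857859 0.00559054 0.        ] [0.03819763 0.00782657 0.        ] [ 0.54179725 -0.23928408  0.056     ] [ 0.58018536 -0.23257553  0.056     ]
yaw 0.17229747504151727 mid [ 0.53193827 -0.24103649  0.05      ]
```

View pics/c1.png

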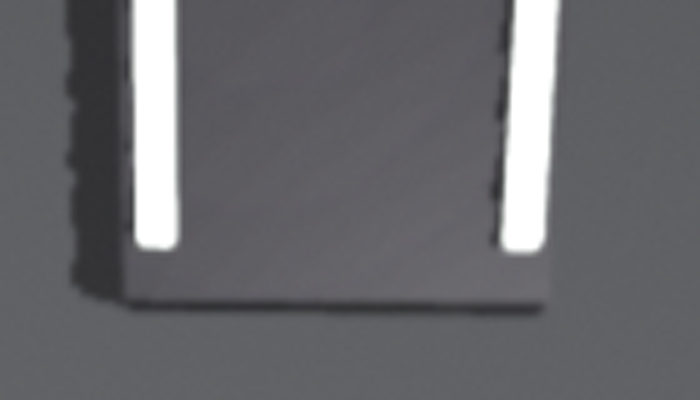

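Call:
jog_arm --hand '[1,1,1,1,1,1,1,1,1,1]' --pt "0.15 -0.95 0" --pt "0 -1 0" --pt "0 -1 0" --pt "0 -1 0" --pt "0 -1 0" --pt "0 -1 0" --pt "0 -1 0" --pt "0 -1 0" --pt "0 -1 0" --pt "0 -1 0" --turn '[1,0.42,0,0,0,0,0,0,0,0]'

```text
time: 1.87
eef_pos: [0.4057, 0.05, 0.2312]
eef_rot: [3.141, 0.0, -0.001]
contact_force: [1.0, -0.5, -0.2]
finger_gap: 1.002
```

Call:
jog_arm --hand '[-1,-1,-1,-1,-1,-1,-1,-1,-1,-1]' --pt "0.46 -0.66 0" --pt "0.46 -0.66 0" --pt "0.46 -0.66 0" --pt "0.46 -0.66 0" --pt "0.46 -0.66 0" --pt "0.46 -0.66 0" --pt "0.46 -0.66 0" --pt "0.46 -0.66 0" --pt "0.46 -0.66 0" --pt "0 0 0" --turn '[0,0,0,0,0,0,0,0,0,0]' --squeeze 60

```text
time: 2.7
eef_pos: [0.532, 0.2291, 0.2307]
eef_rot: [-3.141, -0.0, 0.0]
contact_force: [1.1, -0.2, -0.3]
finger_gap: 0.003
```

```bash
python3 - <<'E'
from h import *
snap('wrist','w2.png')
o=status.get_obs();print(o['eef_pos'],o['eef_rot'],o['time'],o['finger_gap'],o['contact_force'])
E
```

```text
[0.53100084 0.22771759 0.23055318] [3.14133337e+00 6.86029630e-04 4.34426721e-04] 2.75 -0.0030088263930273104 [ 0.71690022 -0.71116974  0.90986602]
```

View pics/w2.png

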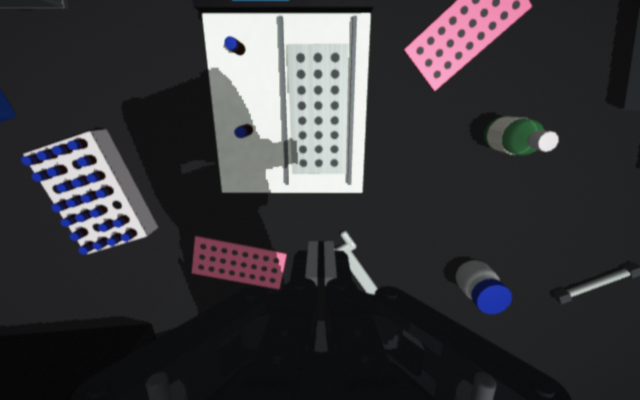

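The warmer's front edge runs along row 192 from (221,192) to (363,192). The plate's near end is at about row 174, columns 291–349, and its far end at row 44.

```bash
python3 - <<'E'
from h import *
a=px('w2',221.5,192,.055);b=px('w2',363,192,.055);print(a,b,np.linalg.norm(a-b),'chan y',b+(a-b)*50/160)
for u,v in [(291,174),(349,174),(288,44),(348,44),(320,174),(318,44)]: print(px('w2',u,v,.0575).round(4))
im=cv2.imread('pics/w2.png');cv2.imwrite('pics/c2.png',cv2.resize(im[30:200,265:375],None,fx=3.5,fy=3.5,interpolation=cv2.INTER_CUBIC))
E
```

```text
[0.51368408 0.34189674 0.055     ] [0.51367456 0.18053043 0.055     ] 0.16136630471164212 chan y [0.51367753 0.2309574  0.055     ]
[0.5353 0.2618 0.0575]
[0.5353 0.1974 0.0575]
[0.6646 0.2606 0.0575]
[0.6647 0.2024 0.0575]
[0.5353 0.2296 0.0575]
[0.6647 0.2315 0.0575]
```

View pics/c2.png

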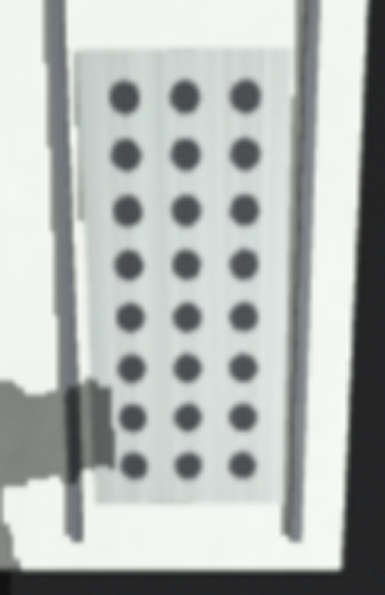

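Call:
jog_arm --hand '[-1,-1,-1,-1,-1,-1,-1,-1,-1,-1]' --pt "0.6 0 0.2" --pt "0.6 0 0.7" --pt "0.6 0 0.8" --pt "0.6 0 0.8" --pt "0.5 0 0.8" --pt "0 0 0.8" --pt "0 0 0.7" --pt "0 0 0.4" --pt "0 0 0.1" --pt "0 0 0" --turn '[0,0,0,0,0,0,0,0,0,0]'

```text
time: 3.58
eef_pos: [0.6171, 0.2264, 0.0721]
eef_rot: [3.141, 0.001, -0.001]
contact_force: [1.0, 0.3, 0.7]
finger_gap: -0.004
```

Call:
jog_arm --hand '[-1,-1,-1,-1,-1,-1,-1,-1,-1,-1]' --pt "0 0 0.08" --pt "0 0 0.06" --pt "0 0 0.05" --pt "0 0 0.03" --pt "0 0 0.02" --pt "0 0 0.0" --pt "0 0 0.0" --pt "0 0 0.0" --pt "0 0 0" --pt "0 0 0" --turn '[0,0,0,0,0,0,0,0,0,0]'

```text
time: 4.42
eef_pos: [0.6175, 0.2271, 0.0651]
eef_rot: [-3.142, -0.0, -0.001]
contact_force: [0.9, 0.1, -0.0]
finger_gap: 0.003
```

Call:
jog_arm --hand '[-1,-1,-1,-1,-1,-1,-1,-1,-1,-1]' --pt "0 0 0.03" --pt "0 0 0.03" --pt "0 0 0.03" --pt "0 0 0.02" --pt "0 0 0.02" --pt "0 0 0.02" --pt "0 0 0.01" --pt "0 0 0.0" --pt "0 0 0" --pt "0 0 0" --turn '[0,0,0,0,0,0,0,0,0,0]'

```text
time: 5.25
eef_pos: [0.6175, 0.2271, 0.0603]
eef_rot: [-3.142, -0.0, -0.001]
contact_force: [-0.5, -0.1, 0.2]
finger_gap: 0.007
```

Call:
jog_arm --hand '[-1,-1,-1,-1,-1,-1,-1,-1,-1,-1]' --pt "0 0 0.01" --pt "0 0 0" --pt "0 0 0.01" --pt "0 0 0" --pt "0 0 0.01" --pt "0 0 0" --pt "0 0 0" --pt "0 0 0.0" --pt "0 0 0" --pt "0 0 0" --turn '[0,0,0,0,0,0,0,0,0,0]'

```text
time: 6.08
eef_pos: [0.6175, 0.2271, 0.0594]
eef_rot: [-3.142, -0.0, -0.001]
contact_force: [0.0, -1.1, 0.0]
finger_gap: -0.002
```

Call:
jog_arm --hand '[-1,-1,-1,-1,-1,-1,-1,-1,-1,-1]' --pt "0 0 0.01" --pt "0 0 0" --pt "0 0 0.01" --pt "0 0 0" --pt "0 0 0.01" --pt "0 0 0" --pt "0 0 0.01" --pt "0 0 0.0" --pt "0 0 0" --pt "0 0 0" --turn '[0,0,0,0,0,0,0,0,0,0]'

```text
time: 6.92
eef_pos: [0.6175, 0.2271, 0.0582]
eef_rot: [-3.142, -0.0, -0.001]
contact_force: [0.7, -0.3, 0.2]
finger_gap: 0.002
```

Call:
jog_arm --hand '[-1,-1,-1,-1,-1,-1,-1,-1,-1,-1]' --pt "0 0 0.01" --pt "0 0 0" --pt "0 0 0" --pt "0 0 0" --pt "0 0 0" --pt "0 0 0" --pt "0 0 0" --pt "0 0 0.0" --pt "0 0 0" --pt "0 0 0" --turn '[0,0,0,0,0,0,0,0,0,0]'

```text
time: 7.75
eef_pos: [0.6174, 0.2271, 0.0579]
eef_rot: [-3.142, 0.0, -0.001]
contact_force: [-0.1, -0.5, 0.1]
finger_gap: -0.001
```

Call:
jog_arm --hand '[-1,-1,-1,-1,-1,-1,-1,-1,-1,-1]' --pt "0 0 0.01" --pt "0 0 0" --pt "0 0 0.005" --pt "0 0 0" --pt "0 0 0" --pt "0 0 0" --pt "0 0 0" --pt "0 0 0.0" --pt "0 0 0" --pt "0 0 0" --turn '[0,0,0,0,0,0,0,0,0,0]'

```text
time: 8.58
eef_pos: [0.6175, 0.2271, 0.0576]
eef_rot: [-3.142, -0.0, -0.001]
contact_force: [-1.4, -0.7, 5.6]
finger_gap: -0.001
```

Call:
jog_arm --hand '[-1,-1,-1,-1,-1,-1,-1,-1,-1,-1]' --pt "0 0 0.01" --pt "0 0 0" --pt "0 0 0" --pt "0 0 0" --pt "0 0 0" --pt "0 0 0" --pt "0 0 0" --pt "0 0 0.0" --pt "0 0 0" --pt "0 0 0" --turn '[0,0,0,0,0,0,0,0,0,0]'

```text
time: 9.42
eef_pos: [0.6175, 0.2271, 0.0576]
eef_rot: [-3.142, -0.0, -0.001]
contact_force: [-3.0, -1.4, 7.2]
finger_gap: 0.003
```

Call:
jog_arm --hand '[-1,-1,-1,-1,-1,-1,-1,-1,-1,-1]' --pt "-0.02 0 0" --pt "-0.04 0 0" --pt "-0.05 0 0" --pt "-0.05 0 0" --pt "-0.05 0 0" --pt "-0.05 0 0" --pt "-0.05 0 0" --pt "-0.05 0 0" --pt "-0.03 0 0" --pt "0 0 0" --turn '[0,0,0,0,0,0,0,0,0,0]'

```text
time: 10.25
eef_pos: [0.6062, 0.2272, 0.0576]
eef_rot: [-3.141, -0.002, -0.001]
contact_force: [2.2, 0.4, 5.7]
finger_gap: -0.001
```

Call:
jog_arm --hand '[-1,-1,-1,-1,-1,-1,-1,-1,-1,-1]' --pt "-0.05 0 0.003" --pt "-0.08 0 0" --pt "-0.1 0 0" --pt "-0.12 0 0" --pt "-0.12 0 0" --pt "-0.12 0 0" --pt "-0.12 0 0" --pt "-0.1 0 0" --pt "-0.06 0 0" --pt "-0.03 0 0" --turn '[0,0,0,0,0,0,0,0,0,0]'

```text
time: 11.08
eef_pos: [0.5793, 0.2273, 0.0576]
eef_rot: [-3.141, -0.002, -0.001]
contact_force: [2.6, -0.4, 5.7]
finger_gap: -0.002
```

Call:
jog_arm --hand '[-1,-1,-1,-1,-1,-1,-1,-1,-1,-1]' --pt "-0.05 0 0.003" --pt "-0.08 0 0" --pt "-0.1 0 0" --pt "-0.12 0 0" --pt "-0.12 0 0" --pt "-0.12 0 0" --pt "-0.12 0 0" --pt "-0.1 0 0" --pt "-0.06 0 0" --pt "-0.03 0 0" --turn '[0,0,0,0,0,0,0,0,0,0]'

```text
time: 11.92
eef_pos: [0.5524, 0.2274, 0.0576]
eef_rot: [-3.141, -0.002, -0.001]
contact_force: [2.4, -0.3, 6.5]
finger_gap: -0.002
```

```bash
python3 - <<'E'
from h import *
snap('top','t3.png')
a=cv2.imread('pics/t3.png');cv2.imwrite('pics/c3.png',cv2.resize(a[128:245,175:275],None,fx=5,fy=5,interpolation=cv2.INTER_CUBIC))
print([proj('t3',[x,.23,.0575]).round(1)-[175,128] for x in (.469,.513)])
E
```

```text
[array([ 58.9, 107.2]), array([59.1, 88.8])]
```

View pics/c3.png

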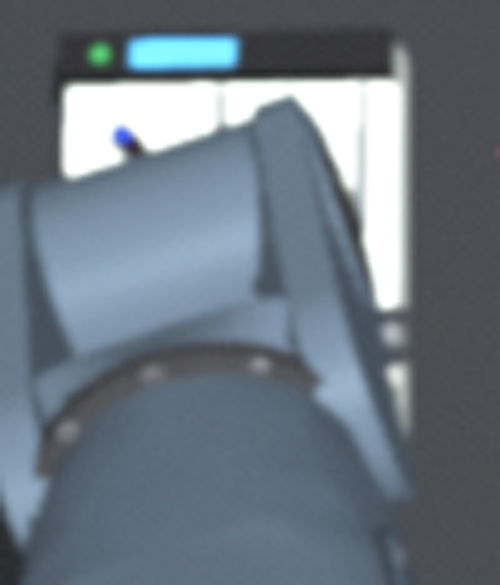

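The arm hides the plate from above, so I'll lift off, open the hand, move over the grasp point and look with the wrist camera.

Call:
jog_arm --hand '[-1,-1,-1,0,1,1,1,1,1,1]' --pt "0 0 -0.1" --pt "0 0 -0.4" --pt "0 0 -0.7" --pt "-0.3 0 -0.8" --pt "-0.4 0 -0.8" --pt "-0.5 0 -0.8" --pt "-0.5 0 -0.6" --pt "-0.3 0 -0.4" --pt "0 0 -0.1" --pt "0 0 0" --turn '[0,0,0,0,0,0,0,0,0,0]'

```text
time: 12.8
eef_pos: [0.492, 0.2273, 0.1991]
eef_rot: [-3.141, -0.002, -0.0]
contact_force: [0.8, 0.6, 0.2]
finger_gap: 0.975
```

```bash
python3 - <<'E'
from h import *
snap('wrist','w4.png')
o=status.get_obs();print(o['eef_pos'],o['eef_rot'],o['time'],o['finger_gap'])
u,v=proj('w4',[.495,.23,.0575]);u=int(u);v=int(v);print(u,v)
u0,v0=u-100,max(v-75,0);print(u0,v0)
a=cv2.imread('pics/w4.png');cv2.imwrite('pics/c4.png',cv2.resize(a[v0:v0+150,u0:u0+200],None,fx=4,fy=4,interpolation=cv2.INTER_CUBIC))
E
```

```text
[0.492004   0.22713213 0.19807187] [-3.14148057e+00 -3.91245266e-04 -5.06914533e-04] 12.85 0.9964978391445638
317 181
217 106
```

View pics/c4.png

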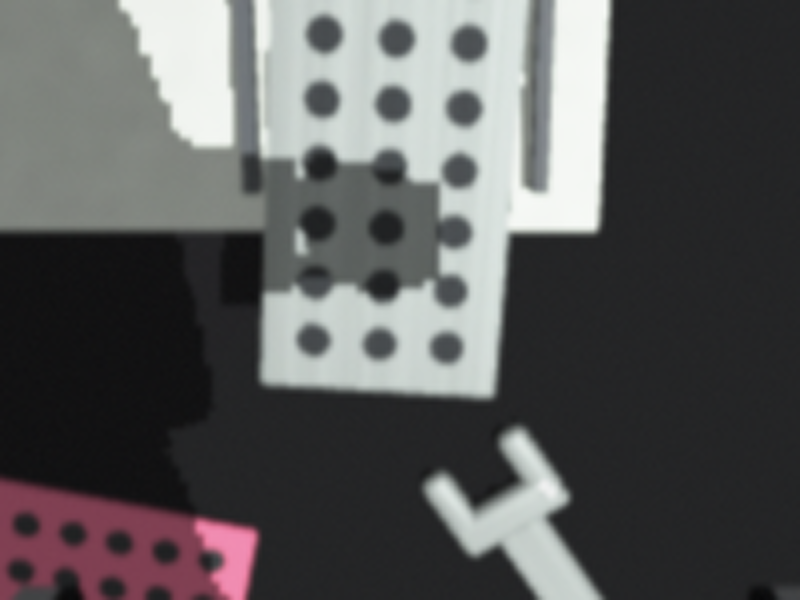

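The plate overhangs, with its near corners at crop (262,383) and (494,396), and it is slightly skewed in the channel.

```bash
python3 - <<'E'
from h import *
P=lambda a,b,z=.0575:px('w4',217+a/4,106+b/4,z)
l=P(262,383);r=P(494,396);e=P(560,231,.055);e2=P(80,231,.055);el=P(267,231);er=P(509,231)
print(l,r,np.linalg.norm(l-r),e,e2)
d=l-r;print('yaw',np.arctan2(-d[0],d[1]),'mid',(l+r)/2,'edge pts',el,er,(el+er)/2)
s=P(325,35);s2=P(313,340);s3=P(470,43);s4=P(446,347);print(s-s2,s3-s4)
E
```

```text
[0.47384191 0.26639419 0.0575    ] [0.47024188 0.20660881 0.0575    ] 0.0598936801645381 [0.51293754 0.19090639 0.055     ] [0.51300592 0.31037122 0.055     ]
yaw -0.06014328258391106 mid [0.47204189 0.2365015  0.0575    ] edge pts [0.51348841 0.26353433 0.0575    ] [0.51345423 0.20381758 0.0575    ] [0.51347132 0.23367596 0.0575    ]
[ 0.07463492 -0.00485403  0.        ] [ 0.07470556 -0.00502056  0.        ]
```

Call:
jog_arm --hand '[1,1,1,1,1,1,1,1,1,1]' --pt "0 -0.27 0" --pt "0 0 0.2" --pt "0 0 0.6" --pt "0 0 0.8" --pt "0 0 0.8" --pt "0 0 0.8" --pt "0 0 0.8" --pt "0 0 0.75" --pt "0 0 0.5" --pt "0 0 0.2" --turn '[0.52,0,0,0,0,0,0,0,0,0]'

```text
time: 13.68
eef_pos: [0.4903, 0.2343, 0.031]
eef_rot: [3.139, 0.005, -0.062]
contact_force: [0.6, 0.3, -0.4]
finger_gap: 1.001
```

Call:
jog_arm --hand '[0.5,0.45,0.42,0.4,0.35,0.3,0.2,0.1,0,-0.2]' --pt "0 0 0" --pt "0 0 0" --pt "0 0 0" --pt "0 0 0" --pt "0 0 0" --pt "0 0 0" --pt "0 0 0" --pt "0 0 0" --pt "0 0 0" --pt "0 0 0" --turn '[0,0,0,0,0,0,0,0,0,0]' --squeeze 50

```text
time: 14.52
eef_pos: [0.4923, 0.2354, 0.0352]
eef_rot: [-3.141, -0.001, -0.063]
contact_force: [-0.5, -0.0, 6.9]
finger_gap: 0.679
```

Call:
jog_arm --hand '[-0.5,-0.5,-0.5,-0.5,-0.5,-0.5,-0.5,-0.5,-0.5,-0.5]' --pt "0 0 0" --pt "0 0 -0.03" --pt "0 0 -0.06" --pt "0 0 -0.1" --pt "0 0 -0.15" --pt "0 0 -0.2" --pt "0 0 -0.2" --pt "0 0 -0.2" --pt "0 0 -0.1" --pt "0 0 0" --turn '[0,0,0,0,0,0,0,0,0,0]'

```text
time: 15.35
eef_pos: [0.4922, 0.2354, 0.0666]
eef_rot: [-3.141, -0.001, -0.063]
contact_force: [1.1, -0.0, -1.3]
finger_gap: 0.68
```

```bash
python3 - <<'E'
from h import *
f=snap('wrist','w5.png'); snap('scene','s5.png')
o=status.get_obs();print(o['eef_pos'],o['eef_rot'],o['time'],o['finger_gap'],o['contact_force'],o['ft_torque'])
s=cv2.imread('pics/s5.png');u,v=map(int,proj('s5',[.53,.23,.08]));print(u,v)
c=cv2.resize(s[max(v-65,0):v+65,max(u-65,0):u+65],(400,400),interpolation=cv2.INTER_CUBIC)
w=cv2.resize(cv2.imread('pics/w5.png')[0:400,120:520],(400,400))
cv2.imwrite('pics/c5.png',np.hstack([w,c]))
E
```

```text
[0.49172831 0.23522947 0.06573541] [-3.14156003e+00 -1.00502524e-04 -6.29781813e-02] 15.45 0.6799355318374387 [ 0.08028252  0.21671191 -1.83533547] [0.04034745 0.09852865 0.02939758]
403 225
```

View pics/c5.png

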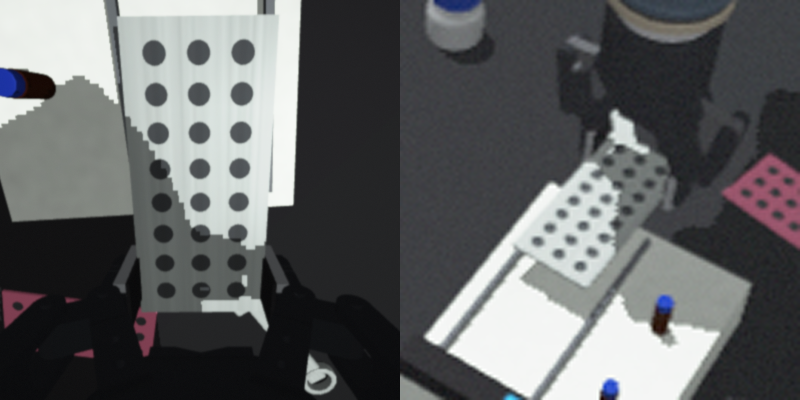

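The plate is held. It lies over the channel with its far corners at (238,17) and (398,14), and its near corners at about (262,312) and (383,312). I'll get its pose in the tool frame by PnP.

```bash
cat > pnp.py <<'E'
from h import *
def pose(f,spots):
    # spots: list of (x_from_near_end, y, u, v)
    s=np.array(spots);d=np.load('pics/'+f+'.npz')
    ok,rv,tv=cv2.solvePnP(np.c_[s[:,:2],0*s[:,0]].astype(float),s[:,2:].astype(float),d['K'],None)
    p,_=cv2.projectPoints(np.c_[s[:,:2],0*s[:,0]],rv,tv,d['K'],None)
    Rw=d['R'].T@cv2.Rodrigues(rv)[0]; tw=d['R'].T@(tv[:,0]-d['t'])
    return Rw,tw,np.abs(p[:,0]-s[:,2:]).max()
E
python3 - <<'E'
from pnp import *
R,t,e=pose('w5',[(.13,.03,238,17),(.13,-.03,398,14),(0,.03,262,312),(0,-.03,383,312)])
print(t,np.degrees(Ro.from_matrix(R).as_euler('xyz')),e)
# spots refined
im=cv2.cvtColor(cv2.imread('pics/w5.png'),cv2.COLOR_BGR2GRAY)
d=np.load('pics/w5.npz')
rows=[52,94,132,168,202,234,262,290];cols=[(154,199,243),(156,199,242),(158,199,241),(160,200,240),(162,200,239),(163,200,238),(164,201,237),(166,201,236)]
S=[]
for i,(v,c) in enumerate(zip(rows,cols)):
    for j,u in enumerate(c):
        if i>=5: continue
        u+=120;r=15
        p=im[v-r:v+r+1,u-r:u+r+1].astype(float)
        _,m=cv2.threshold(p.astype(np.uint8),0,255,cv2.THRESH_BINARY_INV+cv2.THRESH_OTSU)
        n,l,st,ce=cv2.connectedComponentsWithStats(m);k=l[r,r]
        if k==0 or st[k,4]>600: continue
        S.append((.1175-.015*i,(1-j),u-r+ce[k,0],v-r+ce[k,1]))
print(len(S))
from scipy.optimize import minimize_scalar
def g(w): return pose('w5',[(a,b*w,u,v) for a,b,u,v in S])
for w in (.0165,.017,.0175,.018,.0185):
    R,t,e=g(w);print(w,t.round(4),np.degrees(Ro.from_matrix(R).as_euler('xyz')).round(2),round(e,2))
E
```

```text
[0.47246654 0.23595783 0.08911831] [-0.92946924  2.38242334 -2.78487202] 0.2242414757502047
14
0.0165 [0.4721 0.2365 0.087 ] [ 0.04 -0.42 -3.01] 1.16
0.017 [0.4722 0.2366 0.0881] [-0.17  1.03 -3.06] 0.07
0.0175 [0.4722 0.2367 0.0885] [-0.8   1.99 -3.11] 1.09
0.018 [0.4722 0.2369 0.0884] [-5.68  2.55 -3.13] 2.17
0.0185 [0.4723 0.2371 0.0879] [-13.32   2.56  -3.11] 3.8
```

Call:
jog_arm --hand '[-0.5,-0.5,-0.5,-0.5,-0.5,-0.5,-0.5,-0.5,-0.5,-0.5]' --pt "0 0 -0.2" --pt "0 0 -0.5" --pt "0 0 -0.7" --pt "0 0 -0.7" --pt "0 0 -0.4" --pt "0 0 0" --pt "0 0 0" --pt "0 0 0" --pt "0 0 0" --pt "0 0 0" --turn '[0,0,0,0,-0.2,-0.4,-0.5,-0.46,-0.2,-0.1]'

```text
time: 16.28
eef_pos: [0.4917, 0.2352, 0.1407]
eef_rot: [3.142, 0.0, 0.161]
contact_force: [0.3, -0.6, -2.0]
finger_gap: 0.679
```

Call:
jog_arm --hand '[-0.5,-0.5,-0.5,-0.5,-0.5,-0.5,-0.5,-0.5,-0.5,-0.5]' --pt "-0.155 0.3 0" --pt "-0.155 0.6 0" --pt "-0.155 0.85 0" --pt "-0.155 0.95 0" --pt "-0.155 0.95 0" --pt "-0.155 0.95 0" --pt "-0.155 0.95 0" --pt "-0.155 0.95 0" --pt "-0.155 0.95 0" --pt "-0.155 0.95 0" --turn '[0,0,0,0,0,0,0,0,0,0]'

```text
time: 17.12
eef_pos: [0.4853, -0.0228, 0.1407]
eef_rot: [3.142, 0.0, 0.159]
contact_force: [1.3, 0.3, -2.3]
finger_gap: 0.681
```

Call:
jog_arm --hand '[-0.5,-0.5,-0.5,-0.5,-0.5,-0.5,-0.5,-0.5,-0.5,-0.5]' --pt "-0.137 0.95 0" --pt "-0.137 0.95 0" --pt "-0.137 0.95 0" --pt "-0.137 0.95 0" --pt "-0.137 0.95 0" --pt "-0.137 0.95 0" --pt "-0.137 0.8 0" --pt "-0.137 0.6 0" --pt "-0.137 0.3 0" --pt "-0.137 0.1 0" --turn '[0,0,0,0,0,0,0,0,0,0]'

```text
time: 17.95
eef_pos: [0.4807, -0.2508, 0.1405]
eef_rot: [3.142, 0.0, 0.158]
contact_force: [-1.2, -0.3, -0.8]
finger_gap: 0.682
```

Call:
jog_arm --hand '[-0.5,-0.5,-0.5,-0.5,-0.5,-0.5,-0.5,-0.5,-0.5,-0.5]' --pt "0.04 -0.03 0.1" --pt "0 0 0.3" --pt "0 0 0.5" --pt "0 0 0.6" --pt "0 0 0.6" --pt "0 0 0.5" --pt "0 0 0.3" --pt "0 0 0.15" --pt "0 0 0.05" --pt "0 0 0" --turn '[0,0,0,0,0,0,0,0,0,0]'

```text
time: 18.78
eef_pos: [0.4826, -0.2483, 0.0477]
eef_rot: [3.142, -0.0, 0.161]
contact_force: [0.4, 0.0, -2.0]
finger_gap: 0.677
```

```bash
python3 - <<'E'
from h import *
snap('wrist','w6.png')
o=status.get_obs();print(o['eef_pos'],o['eef_rot'],o['time'],o['finger_gap'],o['contact_force'],o['ft_torque'])
cv2.imwrite('pics/c6.png',cv2.resize(cv2.imread('pics/w6.png')[0:300,180:460],None,fx=2,fy=2,interpolation=cv2.INTER_CUBIC))
E
```

```text
[ 0.48274437 -0.24846193  0.0481338 ] [ 3.14114929e+00 -5.29941840e-04  1.60488834e-01] 18.8333 0.6782904017965561 [ 0.50576676 -0.20492416 -2.25129548] [-0.05379261  0.07766624 -0.02550711]
```

View pics/c6.png

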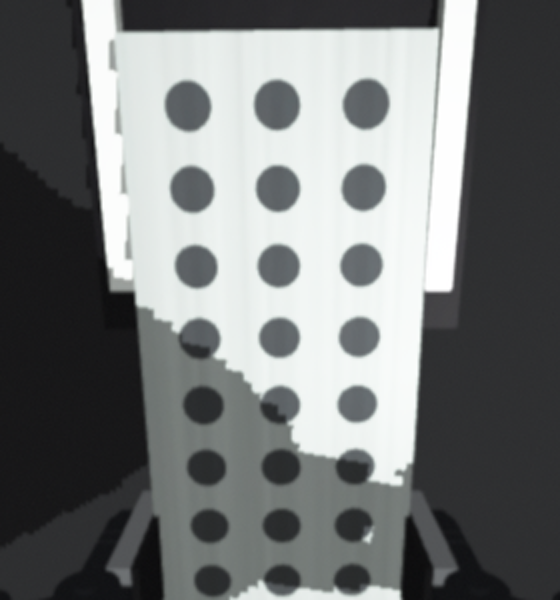

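The plate sits centred between the guides: the guide outer faces at the front are at crop columns 108 and 453 (middle 280), and the plate's middle is at about 279. I'll check the plate's pose and the guide ends.

```bash
python3 - <<'E'
from pnp import *
l=px('w6',180+108/2,291/2,.056);r=px('w6',180+453/2,291/2,.056);print(l,r,np.linalg.norm(l-r),(l+r)/2)
S=[(.1175,1,187,105),(.1175,0,277,105),(.1175,-1,366,104),(.1025,1,192,189),(.1025,0,278,188.5),(.1025,-1,363.5,187.5),(.0875,1,196,266.5),(.0875,0,278.5,266),(.0875,-1,361.5,265),(.0425,1,206.5,467.5),(.0425,0,281,467),(.0425,-1,355,466)]
R,t,e=pose('w6',[(a,b*.017,180+u/2,v/2) for a,b,u,v in S]);print(t,np.degrees(Ro.from_matrix(R).as_euler('xyz')),e)
yaw=.17;X=np.array([np.cos(yaw),np.sin(yaw),0]);Y=np.array([-X[1],X[0],0])
g=(l+r)/2
far=t+R@[.13,0,0];print('far',far,'rel guide front',(far-g)@X,(far-g)@Y,'near lat',(t-g)@Y)
E
```

```text
[ 0.53598492 -0.19926529  0.056     ] [ 0.54856338 -0.27704704  0.056     ] 0.07879224453782709 [ 0.54227415 -0.23815617  0.056     ]
[ 0.46272662 -0.25146926  0.06919853] [0.42457239 0.91047042 9.75304989] 0.2399068953921244
far [ 0.59083156 -0.22944978  0.06713283] rel guide front 0.04933040986808363 0.00036582024356788325 near lat 0.00033685564775667783
```

Call:
jog_arm --hand '[-0.5,-0.5,-0.5,-0.5,-0.5,-0.5,-0.5,-0.5,-0.5,-0.5]' --pt "0 0 0.06" --pt "0 0 0.08" --pt "0 0 0.08" --pt "0 0 0.08" --pt "0 0 0.05" --pt "0 0 0.03" --pt "0 0 0.02" --pt "0 0 0" --pt "0 0 0" --pt "0 0 0" --turn '[0,0,0,0,0,0,0,0,0,0]'

```text
time: 19.67
eef_pos: [0.4824, -0.2486, 0.0357]
eef_rot: [3.141, -0.0, 0.16]
contact_force: [-0.0, -0.5, -3.1]
finger_gap: 0.674
```

Call:
jog_arm --hand '[-0.5,-0.5,-0.5,-0.5,-0.5,-0.5,-0.5,-0.5,-0.5,-0.5]' --pt "0 0 0.02" --pt "0 0 0" --pt "0 0 0.01" --pt "0 0 0" --pt "0 0 0.01" --pt "0 0 0" --pt "0 0 0" --pt "0 0 0" --pt "0 0 0" --pt "0 0 0" --turn '[0,0,0,0,0,0,0,0,0,0]'

```text
time: 20.5
eef_pos: [0.4824, -0.2486, 0.0345]
eef_rot: [3.142, -0.0, 0.16]
contact_force: [0.1, -0.1, -2.1]
finger_gap: 0.681
```

Call:
jog_arm --hand '[-0.5,-0.5,-0.5,-0.5,-0.5,-0.5,-0.5,-0.5,-0.5,-0.5]' --pt "0 0 0.01" --pt "0 0 0" --pt "0 0 0.01" --pt "0 0 0" --pt "0 0 0.01" --pt "0 0 0" --pt "0 0 0" --pt "0 0 0" --pt "0 0 0" --pt "0 0 0" --turn '[0,0,0,0,0,0,0,0,0,0]'

```text
time: 21.33
eef_pos: [0.4824, -0.2486, 0.0336]
eef_rot: [3.142, -0.0, 0.16]
contact_force: [1.0, -0.3, -1.6]
finger_gap: 0.677
```

Call:
jog_arm --hand '[-0.5,-0.5,-0.5,-0.5,-0.5,-0.5,-0.5,-0.5,-0.5,-0.5]' --pt "0 0 0.01" --pt "0 0 0" --pt "0 0 0.01" --pt "0 0 0" --pt "0 0 0" --pt "0 0 0" --pt "0 0 0" --pt "0 0 0" --pt "0 0 0" --pt "0 0 0" --turn '[0,0,0,0,0,0,0,0,0,0]'

```text
time: 22.17
eef_pos: [0.4824, -0.2485, 0.033]
eef_rot: [3.142, -0.0, 0.16]
contact_force: [0.1, 0.5, -1.7]
finger_gap: 0.682
```

Call:
jog_arm --hand '[-0.5,-0.5,-0.5,-0.5,-0.5,-0.5,-0.5,-0.5,-0.5,-0.5]' --pt "0 0 0.01" --pt "0 0 0" --pt "0 0 0.01" --pt "0 0 0" --pt "0 0 0" --pt "0 0 0" --pt "0 0 0" --pt "0 0 0" --pt "0 0 0" --pt "0 0 0" --turn '[0,0,0,0,0,0,0,0,0,0]'

```text
time: 23.0
eef_pos: [0.4824, -0.2486, 0.0324]
eef_rot: [3.142, -0.0, 0.16]
contact_force: [0.1, -0.1, -1.7]
finger_gap: 0.679
```

Call:
jog_arm --hand '[-0.5,-0.5,-0.5,-0.5,-0.5,-0.5,-0.5,-0.5,-0.5,-0.5]' --pt "0 0 0.01" --pt "0 0 0" --pt "0 0 0" --pt "0 0 0" --pt "0 0 0" --pt "0 0 0" --pt "0 0 0" --pt "0 0 0" --pt "0 0 0" --pt "0 0 0" --turn '[0,0,0,0,0,0,0,0,0,0]'

```text
time: 23.83
eef_pos: [0.4824, -0.2486, 0.0321]
eef_rot: [3.142, -0.0, 0.16]
contact_force: [-0.0, 0.1, -1.8]
finger_gap: 0.679
```

Call:
jog_arm --hand '[-0.5,-0.5,-0.5,-0.5,-0.5,-0.5,-0.5,-0.5,-0.5,-0.5]' --pt "0 0 0.01" --pt "0 0 0" --pt "0 0 0.01" --pt "0 0 0" --pt "0 0 0" --pt "0 0 0" --pt "0 0 0" --pt "0 0 0" --pt "0 0 0" --pt "0 0 0" --turn '[0,0,0,0,0,0,0,0,0,0]'

```text
time: 24.67
eef_pos: [0.4824, -0.2486, 0.0315]
eef_rot: [-3.142, -0.0, 0.16]
contact_force: [0.8, -0.5, -1.2]
finger_gap: 0.678
```

Call:
jog_arm --hand '[-0.5,-0.5,-0.5,-0.5,-0.5,-0.5,-0.5,-0.5,-0.5,-0.5]' --pt "0 0 0.01" --pt "0 0 0" --pt "0 0 0" --pt "0 0 0" --pt "0 0 0" --pt "0 0 0" --pt "0 0 0" --pt "0 0 0" --pt "0 0 0" --pt "0 0 0" --turn '[0,0,0,0,0,0,0,0,0,0]'

```text
time: 25.5
eef_pos: [0.4824, -0.2485, 0.0312]
eef_rot: [3.142, 0.0, 0.16]
contact_force: [0.1, 0.5, -1.9]
finger_gap: 0.676
```

Call:
jog_arm --hand '[-0.5,-0.5,-0.5,-0.5,-0.5,-0.5,-0.5,-0.5,-0.5,-0.5]' --pt "0 0 0.01" --pt "0 0 0" --pt "0 0 0.01" --pt "0 0 0" --pt "0 0 0" --pt "0 0 0" --pt "0 0 0" --pt "0 0 0" --pt "0 0 0" --pt "0 0 0" --turn '[0,0,0,0,0,0,0,0,0,0]'

```text
time: 26.33
eef_pos: [0.4824, -0.2486, 0.0306]
eef_rot: [3.142, -0.0, 0.16]
contact_force: [-0.7, -0.3, -0.4]
finger_gap: 0.681
```

Call:
jog_arm --hand '[-0.5,-0.5,-0.5,-0.5,-0.5,-0.5,-0.5,-0.5,-0.5,-0.5]' --pt "0 0 0.01" --pt "0 0 0" --pt "0 0 0" --pt "0 0 0.01" --pt "0 0 0" --pt "0 0 0" --pt "0 0 0" --pt "0 0 0" --pt "0 0 0" --pt "0 0 0" --turn '[0,0,0,0,0,0,0,0,0,0]'

```text
time: 27.17
eef_pos: [0.4824, -0.2486, 0.03]
eef_rot: [3.142, -0.0, 0.16]
contact_force: [-1.3, -0.5, 1.1]
finger_gap: 0.677
```

Call:
jog_arm --hand '[-0.5,-0.5,-0.5,-0.5,-0.5,-0.5,-0.5,-0.5,-0.5,-0.5]' --pt "0.03 0 -0.005" --pt "0.06 0 0" --pt "0.09 0 0" --pt "0.11 0 0" --pt "0.11 0 0" --pt "0.11 0 0" --pt "0.1 0 0" --pt "0.07 0 0" --pt "0.04 0 0" --pt "0 0 0" --turn '[0,0,0,0,0,0,0,0,0,0]'

```text
time: 28.0
eef_pos: [0.5042, -0.2451, 0.0302]
eef_rot: [3.141, -0.001, 0.16]
contact_force: [-0.3, 0.9, 4.4]
finger_gap: 0.676
```

Call:
jog_arm --hand '[-0.5,-0.5,-0.5,-0.5,-0.5,-0.5,-0.5,-0.5,-0.5,-0.5]' --pt "0.02 0 0" --pt "0 0 0" --pt "0.01 0 0" --pt "0 0 0" --pt "0.01 0 0" --pt "0 0 0" --pt "0 0 0" --pt "0 0 0" --pt "0 0 0" --pt "0 0 0" --turn '[0,0,0,0,0,0,0,0,0,0]'

```text
time: 28.83
eef_pos: [0.5049, -0.2449, 0.0301]
eef_rot: [3.142, -0.0, 0.16]
contact_force: [-2.5, 0.2, 4.2]
finger_gap: 0.674
```

Call:
jog_arm --hand '[-0.5,-0.5,-0.5,-0.5,-0.5,-0.5,-0.5,-0.5,-0.5,-0.5]' --pt "0.01 0 0" --pt "0 0 0" --pt "0.01 0 0" --pt "0 0 0" --pt "0.01 0 0" --pt "0 0 0" --pt "0 0 0" --pt "0 0 0" --pt "0 0 0" --pt "0 0 0" --turn '[0,0,0,0,0,0,0,0,0,0]'

```text
time: 29.67
eef_pos: [0.5059, -0.2447, 0.0301]
eef_rot: [3.142, -0.0, 0.16]
contact_force: [-2.6, -0.5, 3.9]
finger_gap: 0.68
```

Call:
jog_arm --hand '[-0.5,-0.5,-0.5,-0.5,-0.5,-0.5,-0.5,-0.5,-0.5,-0.5]' --pt "0.01 0 0" --pt "0 0 0" --pt "0.01 0 0" --pt "0 0 0" --pt "0 0 0" --pt "0 0 0" --pt "0 0 0" --pt "0 0 0" --pt "0 0 0" --pt "0 0 0" --turn '[0,0,0,0,0,0,0,0,0,0]'

```text
time: 30.5
eef_pos: [0.5064, -0.2447, 0.0301]
eef_rot: [3.142, 0.0, 0.16]
contact_force: [-2.4, -0.5, 4.8]
finger_gap: 0.678
```

Call:
jog_arm --hand '[-0.5,-0.5,-0.5,-0.5,-0.5,-0.5,-0.5,-0.5,-0.5,-0.5]' --pt "0.01 0 0" --pt "0 0 0" --pt "0.01 0 0" --pt "0 0 0" --pt "0 0 0" --pt "0 0 0" --pt "0 0 0" --pt "0 0 0" --pt "0 0 0" --pt "0 0 0" --turn '[0,0,0,0,0,0,0,0,0,0]'

```text
time: 31.33
eef_pos: [0.507, -0.2446, 0.0301]
eef_rot: [3.142, -0.0, 0.16]
contact_force: [-1.6, 0.1, 4.7]
finger_gap: 0.68
```

Call:
jog_arm --hand '[-0.5,-0.5,-0.5,-0.5,-0.5,-0.5,-0.5,-0.5,-0.5,-0.5]' --pt "0.01 0 0" --pt "0 0 0" --pt "0.01 0 0" --pt "0 0 0" --pt "0 0 0" --pt "0 0 0" --pt "0 0 0" --pt "0 0 0" --pt "0 0 0" --pt "0 0 0" --turn '[0,0,0,0,0,0,0,0,0,0]'

```text
time: 32.17
eef_pos: [0.5076, -0.2445, 0.0301]
eef_rot: [3.142, -0.0, 0.16]
contact_force: [-2.7, 0.0, 5.2]
finger_gap: 0.676
```

Call:
jog_arm --hand '[-0.5,-0.5,-0.5,-0.5,-0.5,-0.5,-0.5,-0.5,-0.5,-0.5]' --pt "0.01 0 0" --pt "0 0 0" --pt "0.01 0 0" --pt "0 0 0" --pt "0 0 0" --pt "0 0 0" --pt "0 0 0" --pt "0 0 0" --pt "0 0 0" --pt "0 0 0" --turn '[0,0,0,0,0,0,0,0,0,0]'

```text
time: 33.0
eef_pos: [0.5081, -0.2444, 0.0301]
eef_rot: [-3.142, 0.0, 0.16]
contact_force: [-2.3, -0.2, 5.8]
finger_gap: 0.675
```

Call:
jog_arm --hand '[-0.5,-0.5,-0.5,-0.5,-0.5,-0.5,-0.5,-0.5,-0.5,-0.5]' --pt "0.01 0 0" --pt "0 0 0" --pt "0 0 0" --pt "0 0 0" --pt "0 0 0" --pt "0 0 0" --pt "0 0 0" --pt "0 0 0" --pt "0 0 0" --pt "0 0 0" --turn '[0,0,0,0,0,0,0,0,0,0]'

```text
time: 33.83
eef_pos: [0.5081, -0.2444, 0.0301]
eef_rot: [-3.141, 0.001, 0.16]
contact_force: [-4.6, -0.3, 6.3]
finger_gap: 0.676
```

Call:
jog_arm --hand '[-0.5,-0.5,-0.5,-0.5,-0.5,-0.5,-0.5,-0.5,-0.5,-0.5]' --pt "0.01 0 0" --pt "0 0 0" --pt "0 0 0" --pt "0 0 0" --pt "0 0 0" --pt "0 0 0" --pt "0 0 0" --pt "0 0 0" --pt "0 0 0" --pt "0 0 0" --turn '[0,0,0,0,0,0,0,0,0,0]'

```text
time: 34.67
eef_pos: [0.5081, -0.2443, 0.0301]
eef_rot: [-3.141, 0.001, 0.16]
contact_force: [-6.8, -1.1, 7.9]
finger_gap: 0.678
```

Call:
jog_arm --hand '[0.36,0.38,0.4,0.44,0.5,0.6,0.7,0.8,0.9,1]' --pt "0 0 0" --pt "0 0 0" --pt "0 0 0" --pt "0 0 0" --pt "0 0 0" --pt "0 0 0" --pt "0 0 0" --pt "0 0 0" --pt "0 0 0" --pt "0 0 0" --turn '[0,0,0,0,0,0,0,0,0,0]'

```text
time: 35.5
eef_pos: [0.5088, -0.2443, 0.0301]
eef_rot: [-3.142, -0.0, 0.16]
contact_force: [-0.5, 0.1, -0.1]
finger_gap: 0.999
```

Call:
jog_arm --hand '[1,1,1,1,1,1,1,1,1,1]' --pt "0 0 0" --pt "0 0 -0.1" --pt "0 0 -0.3" --pt "0 0 -0.6" --pt "0 0 -0.8" --pt "0 0 -0.9" --pt "0 0 -0.9" --pt "0 0 -0.8" --pt "0 0 -0.4" --pt "0 0 0" --turn '[0,0,0,0,0,0,0,0,0,0]'

```text
time: 36.33
eef_pos: [0.51, -0.2449, 0.1778]
eef_rot: [3.138, -0.004, 0.16]
contact_force: [0.1, -0.2, 0.2]
finger_gap: 0.998
```

```bash
python3 - <<'E'
from h import *
snap('wrist','w7.png');snap('scene','s7.png')
o=status.get_obs();print(o['eef_pos'],o['eef_rot'],o['time'],o['finger_gap'],o['contact_force'])
w=cv2.resize(cv2.imread('pics/w7.png')[0:240,200:440],(480,480),interpolation=cv2.INTER_CUBIC)
s=cv2.resize(cv2.imread('pics/s7.png')[140:320,140:460],(320,180))
cv2.imwrite('pics/c7.png',np.hstack([w,np.vstack([s,cv2.resize(cv2.imread('pics/s7.png')[140:240,180:280],(300,300)) if 0 else np.zeros((300,320,3),np.uint8)])]))
print(proj('w7',[.5527,-.2375,.0525]),proj('w7',[.5527-.065*.985,-.2375-.065*.169,.0525]))
E
```

```text
[ 0.50865186 -0.24423225  0.17430863] [ 3.14121100e+00 -4.48693472e-04  1.60194135e-01] 36.4333 0.9984688603925334 [ 0.05512396 -0.90609738 -0.61680745]
[319.50948    143.97318407] [320.22441983 210.76099185]
```

View pics/c7.png

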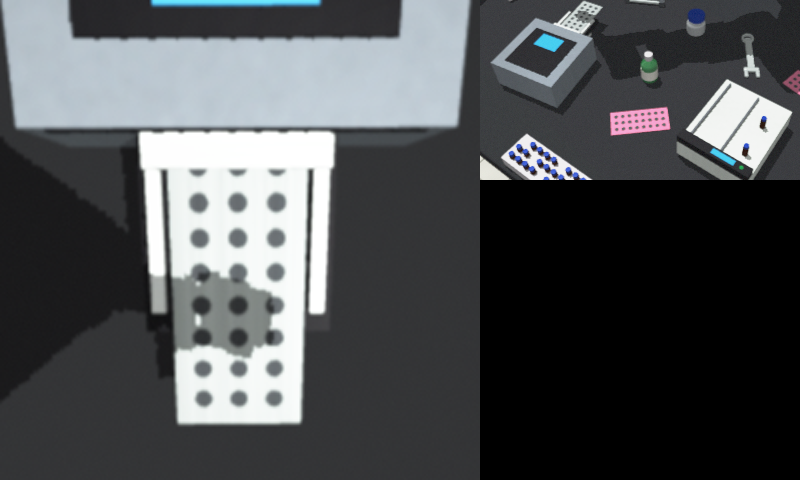

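The plate lies flat between the guides with its far end under the lip. Its near end is at crop row 424, and both vials and the bottle are standing. I'll check numerically that it is fully home.

```bash
python3 - <<'E'
from h import *
yaw=.17;X=np.array([np.cos(yaw),np.sin(yaw),0]);Y=np.array([-X[1],X[0],0])
P=lambda u,v,z:px('w7',200+u/2,v/2,z)
nl,nr=P(177.5,424,.0525),P(301,422.5,.0525);n=(nl+nr)/2
gl,gr=P(151,314,.056),P(326,314,.056);g=(gl+gr)/2
print('len',np.linalg.norm(nl-nr),np.linalg.norm(gl-gr),'overhang past guides',(g-n)@X,'(home 55)')
d=nl-nr;print('yaw',np.arctan2(-d[0],d[1]),'lat',(n-g)@Y)
f=P(325,330,.05);print('carriage front',(f-n)@X,'(home 45)')
# subpixel edges along center columns
im=cv2.cvtColor(cv2.imread('pics/w7.png'),cv2.COLOR_BGR2GRAY).astype(float)
for nm,c0,c1,r0,r1 in [('near',295,345,205,218),('guideR',357,361,150,163),('guideL',276,280,150,163),('floorR',357,362,158,170)]:
    p=im[r0:r1,c0:c1].mean(1);gr=np.abs(np.diff(p));print(nm,r0+1+(gr*np.arange(len(gr))).sum()/gr.sum()-.5,p.round(0)[[0,-1]])
E
```

```text
len 0.06060506524107757 0.07979730483718836 overhang past guides 0.05454191963453119 (home 55)
yaw 0.17102840158897242 lat 0.00026302683268747445
carriage front 0.045462674008137666 (home 45)
near 211.4159072079536 [245.  52.]
guideR 156.5794701986755 [255.  67.]
guideL 156.2133220910624 [165.  19.]
floorR 163.71052631578948 [70. 53.]
```

```bash
python3 -c "
from plant import manip; print(manip.finish_job())"
```

```text
the job is handed in; nothing more can be done
None
```

The plate is loaded in the imager's carriage and the job is handed in at about 36 s of robot time. I got no verdict back.

**What I did**
- **Drag:** I pressed on the plate with about 6–7 N and dragged it until about 41 mm overhung the warmer's front edge.
- **Grip and carry:** I took it by the overhanging end's long sides at 50 N grip, lifted it, and carried it over the bottle to the carriage.
- **Load:** I lowered it between the guides and slid it under the clamp lip until it met the stop. There I read about 7 N forward and 8 N vertical. I then opened the hand and lifted clear.

**Last checks, from the wrist and scene pictures**
- The plate sticks out about 45.5 mm past the carriage front (45 mm when home) and 54.5 mm past the guide ends (55 mm when home). The two readings differ from home by 0.5 mm in opposite directions, which is within what I can measure.
- It sits 0.3 mm off centre between the guides, and its angle matches the imager's to within 0.001 rad.
- Both vials and the bottle are standing, and the robot touches nothing.

**What didn't go as planned**
- One top-camera look after the drag was blocked by the arm, so I used the wrist camera instead.
- The plate came out of the channel about 3.5° skewed, so I turned the gripper to match before gripping.
- Held by its end, the plate tilted about 1°, far end low, so its near end settled about 1–2 mm (estimated) when I let go.

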